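# Check the repaired timer switch with the test pen

## Task

Check the repaired timer switch with the test pen: take the pen out of its wooden stand, touch its tip to the square contact of the terminal block and then to the round contact, leaving the bar-shaped one alone. Then, still with the pen's tip, press the timer's spring-return paddle down past its first two clicks to the third and finish holding it there: the program ends with the pen in the gripper and the paddle held down, with neither let go and the gripper itself not touching the timer. Leave everything else where it is.

Things in the scene. Friction and masses are not known exactly. Their poses are not given: they have to be found in the camera images.
- pen: black test pen, loose, about 50 g, upright, tip down in the wooden stand. Origin at the centre of its square handle (18 x 18 mm, 80 mm long); z along the pen to the blunt end, x and y square to the flat sides. A 6 mm round steel shaft goes on 55 mm below the handle, round-ended. The handle's lower end rests on the stand, the shaft hangs in its hole: lift straight up 60 mm to clear it
- pen_tip (a point): the very tip of the test pen, 95 mm below the pen's origin on its axis
- stand: fixed dark wooden block 64 x 64 x 60 mm with an upright hole 9 mm wide, 58 mm deep in its middle; origin at the centre of its underside
- terminal_block: fixed black block 50 x 190 x 30 mm lying on the table, long along its y; origin at the centre of its underside. The three steel contacts stand on it in a row 58 mm apart, in any order
- contact_square: square steel contact plate, 24 x 24 x 5 mm, level, on a short post; origin at the centre of its top face, 50 mm above the table. Sprung: it gives up to 5 mm downwards, about 1 N to start and 5.5 N at the bottom
- contact_round: round steel contact plate, 32 mm across, 5 mm thick; otherwise as the square one (origin at the centre of its top, 50 mm above the table, sprung the same)
- contact_bar: long narrow steel contact plate, 40 x 11 x 5 mm, origin at the centre of its top, 50 mm above the table; not to be touched
- timer: fixed white timer box 60 (x) x 70 (y) x 120 mm high on a flat foot 80 x 90 mm; origin at the centre of its underside. On its +x face a black dial, 56 mm across, turns about a level axis along the timer's x through (36, -15, 90) mm in the timer's frame. A black paddle reaches out from the dial to the timer's -y side. Raised marks by its pointer show rest and the three clicks
- paddle (a point): centre of the paddle's top face, 60 mm from the dial's axis and 3 mm above the paddle's middle line; moves with the dial. The face is flat, 26 mm wide (along the timer's x), 36 mm long (outwards from the axis). At rest the paddle points outwards and 0.40 rad upwards; pressed, it swings through level to 0.32 rad downwards at the third click
- dial (a joint): dial angle in rad: 0 at rest (paddle up), growing as the paddle is pressed down; first click at 0.24, second 0.48, third 0.72, stop at 0.78; the hump before the third lies at 0.60. A spring drives it back to 0 from everywhere. Pressing at the paddle's centre takes about 4 N at first, 6 to 9 N further on, rising after and falling before each click
- bowl: glass bowl, 124 mm across, 55 mm high, loose bystander; origin at the centre of its underside
- silicone_lid: orange silicone lid, 130 mm across, with a small knob, 28 mm high, loose bystander; origin at the centre of its underside
- coaster: round wooden coaster 90 mm across, 8 mm thick, loose bystander; origin at the centre of its underside
- whistle: stainless steel pressure cooker whistle, 32 mm across, 48 mm high, standing on the coaster, loose bystander; origin at the centre of its underside
- flap (a joint): flap of the spice box (100 x 150 x 55 mm, fixed bystander): 0 shut, growing as it opens, rad
- toggle (a joint): toggle switch at the left, bystander: 0 as it starts, leaning towards the robot, growing as it is thrown over, rad

How it is judged:
On the way, in this order (a step that is already met when the one before it is completed fails the run):
1. the held pen's tip touches the square contact (contact force between pen and contact_square above 0.5 N and distance between pen_tip and contact_square below 0.02 m and contact force between the fingers and pen above 1 N and value of joint dial below 0.1 rad), for 0.1 s.
2. then the held pen's tip touches the round contact (contact force between pen and contact_round above 0.5 N and distance between pen_tip and contact_round below 0.02 m and contact force between the fingers and pen above 1 N and value of joint dial below 0.1 rad), for 0.1 s.
3. then the pen's tip presses the paddle past the first click (value of joint dial above 0.3 rad and contact force between pen and timer above 1 N), for 0.02 s.
At the end, for the whole second after the job is handed in: the dial stands at its third click (past the last hump: above 0.65 rad), held down by the pen's tip pressing on the paddle with over 2 N within 25 mm of the paddle's centre, the pen is held in the fingers, and the arm and fingers do not touch the timer (value of joint dial above 0.65 rad and contact force between pen and timer above 2 N and distance between pen_tip and paddle below 0.025 m and contact force between the fingers and pen above 2 N and contact force between each of the arm, the fingers and timer below 0.5 N); the arm keeps its last pose, push and grip.
It fails at once if the bar-shaped contact is touched (contact force between anything else and contact_bar above 0.5 N).
It fails at once if a loose bystander is shifted more than 20 mm (distance of any of bowl, silicone_lid, coaster, whistle from where it was at the start of the episode above 0.02 m).
It fails at once if the spice box flap or the toggle switch is moved (value of joint any of flap, toggle above 0.3 rad).
It also fails if it takes over 59 s, if anything falls off the work surface, if the arm or the gripper's body presses on something with over 40 N, if the wrist force passes 120 N, or if a joint passes its speed limit or range.

## Robot

A 7-joint arm with a two-finger parallel gripper is mounted at the origin on the work surface. World frame = base frame: x ahead of the robot, y to its left, z up, the work surface at z = 0. Lengths are in m, angles in rad, forces in N, time in s.
With the tool pointing down it reaches from about 0.4 to 0.9 m from the base axis. Payload 5.5 kg.
Tool frame: the origin (TCP) lies between the finger pads; the fingertips stand 25 mm ahead of it and the grasp point (between the pads) lies 6 mm ahead of it (bot.tip_extent is the distance from the TCP to the fingertips, in m); z points along the fingers, y is the line along which they close (so a half turn about z gives the same grasp; the last joint's range is limited). The gripper opens to 85 mm and grips with 20 to 120 N. Pads are 22 mm wide; open, the fingers measure 114 mm over their backs; the gripper's body (76 mm by 85 mm) begins 54 mm behind the grasp point. The pads swing forward as they close: fully open they stand 13 mm farther back than shut.
Start: joints at [-1.017, 0.501, -0.427, 1.55, 0.221, 1.138, -0.21], TCP at [0.186, 0.623, 0.256] pointing down, gripper open.
Joint ranges: [-2.88, 2.88], [-0.31, 2.03], [-1.54, 1.56], [0.2, 2.42], [-1.41, 4.55], [0.19, 2.02], [-2.57, 2.57]. Speed limits (rad/s): [2.57, 2.57, 3.14, 3.14, 3.14, 3.14, 3.14].

## Interface

Orientations are given as a rotation vector (axis times angle).
In Python, from bench import bot gives the robot as it stands.
- The arm moves only by the tool play_rows, never from a script. Its argument "moves" is a list of rows, each a list of 3 entries, a list of its own where there are three numbers: the closure, from 0 (fully open) to 1 (shut), then the shift along the tool's x, y, z in cm, then the turn about the tool's z in degrees. In form: [[grip, [dx, dy, dz], spin], ...]. A call has exactly 10 rows; each row is the pose to reach, as a shift and turn from the pose commanded when the call began, along the tool's axes at that moment; what a row does not reach only later rows make up. A row lasts 1/12 s, in which the tool goes at most 41.7 mm and 7.16 degrees, less where a joint would pass 70% of its speed; a pose out of reach is approached as far as the arm can. A call with a gripper value outside its range is refused whole. The fingers move at their own pace and stop on an object; "newtons" is the grip in N (left out, the last holds). Time passes only in rows, so rows that repeat a pose let the fingers close, or fill a call up. It gives the time, the measured TCP pose, the force, the opening and the grip force at its end, in the units of the state.
- bot.read_state(): the state, without advancing time (a new reading comes with each control period).
- bot.grab_frame(name): name is "scene" or "top" or "wrist"; returns (picture, depth): 400x640x3 uint8, red, green, blue; 400x640 float32, m along the optical axis (not along the pixel's ray), 0 where there is no reading.
- bot.camera_model(name): a dict with "mtx" (3x3 intrinsics, pixels), "R" (3x3) and "t" (3): a world point X has camera coordinates R X + t; the wrist camera has in their place "T_tool_cam" (4x4, takes a point from camera to tool coordinates, whose origin is the TCP and whose axes are the flange's). Camera axes: x right, y down, z forward; pixel columns grow to the right and rows downward; lengths in m; the calibration is good to about 2 mm. The wrist camera is an equidistant fisheye: a pixel r from the principal point sees the ray r / f radians off the axis. A picture is of the moment at which its call begins: read the wrist's pose just before it. camera_model takes no time and is no camera call.
- bot.close_job(): hands the job in; it is judged then, once.
The state is a dict: "t": time; "joint_pos": joint angles; "joint_velocities": joint speeds; "joint_torque": joint torques, N m; "eef_pos": TCP position; "orientation": TCP orientation; "force": force on the tool from outside, world axes, zero at the start; "ft_torque": the same for the moment, N m; "grip_width": finger opening in m; "finger_force": force on a finger pad.
Only numpy, scipy, OpenCV 4.12 (cv2) and the standard library are available. Lean on these libraries where they do the work, as an engineer would, in place of code of your own. Each camera call takes 0.05 s, during which the arm holds its last target. There are 200 camera calls.

## Working session

There is one attempt and no reset: what is moved stays moved. The work goes in short steps, Python scripts to look and compute and a tool call to move; the robot and the scene stay as the last step left them, time stands still between calls to the robot, and variables do not carry over. Pictures are saved under pics/ and viewed, at most 10 in all, crops included, and the job is handed in when it is done.

Besides the shell and the picture viewer there is one more tool, called after "Emit:" by a JSON object that holds its "api" and its "payload". play_rows: Moves the arm, as the interface text tells. Its arguments: {"type":"object","properties":{"moves":{"type":"array"},"newtons":{"type":"number"}},"required":["moves"]}

```bash
mkdir -p pics
cat > h.py <<'E'
import numpy as np, cv2
from bench import bot
def save(n,f):
    p,d=bot.grab_frame(n); cv2.imwrite(f'pics/{f}.png',p[:,:,::-1]); np.save(f'pics/{f}.npy',d); return p,d
def w(n,d,u,v,z=None):
    c=bot.camera_model(n);K=c['mtx'];R=np.array(c['R']);t=np.array(c['t'])
    r=R.T@np.linalg.inv(K)@[u,v,1]; o=-R.T@t
    if z is not None: return o+r*(z-o[2])/r[2]
    return o+r*d[int(v),int(u)]
E
python3 - <<'E'
from h import *
s=bot.read_state();print(s)
for n in('scene','top'):
    save(n,n+'0');c=bot.camera_model(n);print(n,c)
E
```

```text
{'t': 0.0, 'joint_pos': array([-1.01679678,  0.50185304, -0.42674869,  1.55146361,  0.22077666,
        1.1382417 , -0.2103125 ]), 'joint_velocities': array([-0.00058818, -0.00105779, -0.00109868,  0.00045048,  0.00104217,
        0.00099817,  0.0004871 ]), 'joint_torque': array([-8.25479237e-04, -5.69496739e+01, -5.81671983e+00, -2.80950290e+01,
        1.05814962e-02,  1.15759435e-02, -2.14342481e-05]), 'eef_pos': array([0.18624282, 0.62208347, 0.25524659]), 'orientation': array([-4.55130438e-01, -3.10808856e+00,  2.96290328e-03]), 'force': array([-0.70561051, -0.01763404,  0.03171018]), 'ft_torque': array([ 0.00558879, -0.00594424,  0.04595266]), 'finger_force': 0.0, 'grip_width': 0.08562352767815874}
scene {'mtx': array([[374.87439823,   0.        , 326.49871231],
       [  0.        , 374.87439823, 200.95282226],
       [  0.        ,   0.        ,   1.        ]]), 'R': array([[-0.70158448,  0.71216432, -0.02451936],
       [ 0.41200837,  0.37733263, -0.8293788 ],
       [-0.58140203, -0.59198147, -0.55814838]]), 't': array([ 0.3360916 , -0.15492346,  1.46669517])}
top {'mtx': array([[389.51483428,   0.        , 319.32797448],
       [  0.        , 389.51483428, 194.26955719],
       [  0.        ,   0.        ,   1.        ]]), 'R': array([[ 0.02746123, -0.99860862,  0.04501883],
       [-0.98495254, -0.03471809, -0.16930197],
       [ 0.17062937, -0.03969217, -0.9845355 ]]), 't': array([0.03476296, 0.54779027, 0.89680491])}
```

View pics/scene0.png

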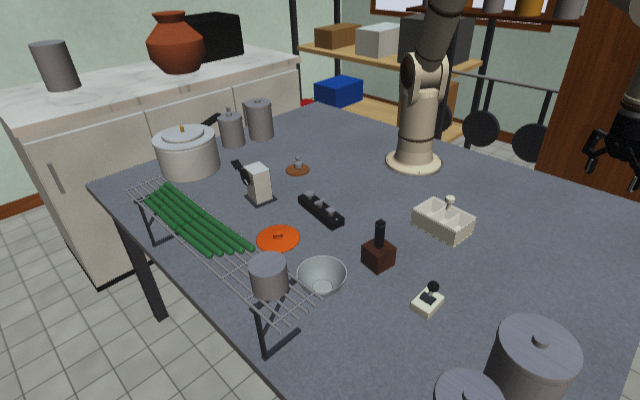

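View pics/top0.png

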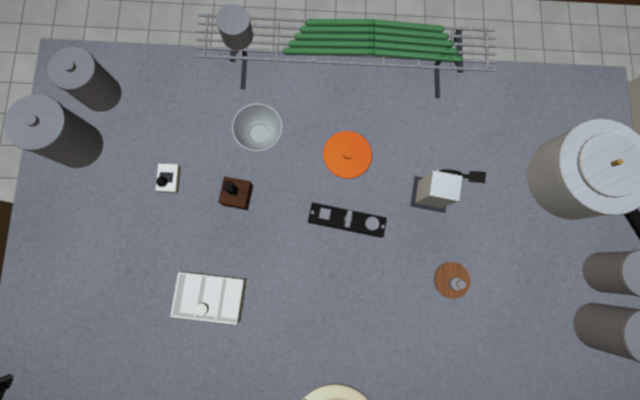

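The top view shows the stand near (235,192), and the contacts left to right: square (325,213), bar (348,218) and round (373,223). The timer is at (440,188), with its paddle reaching right to (478,177). Next I'll enlarge this area.

Run:
```python
import cv2,numpy as np
i=cv2.imread('pics/top0.png')
a=cv2.resize(i[170:240,210:290],None,fx=5,fy=5,interpolation=2)   # 400x350
b=cv2.resize(i[195:245,300:395],None,fx=8,fy=8,interpolation=2)[:, :760]
c=cv2.resize(i[160:215,405:495],None,fx=4.4,fy=4.4,interpolation=2)
print(a.shape,b.shape,c.shape)
o=np.zeros((600,800,3),np.uint8)
a=cv2.resize(i[170:220,210:260],(200,200),interpolation=2)
b=cv2.resize(i[195:245,300:395],(760,400),interpolation=2)
c=cv2.resize(i[160:215,405:495],(327,200),interpolation=2)
o[:200,:200]=a;o[:200,300:627]=c;o[200:,:760]=b
cv2.imwrite('pics/crop1.png',o)
```

```text
(350, 400, 3) (400, 760, 3) (242, 396, 3)
```

View pics/crop1.png

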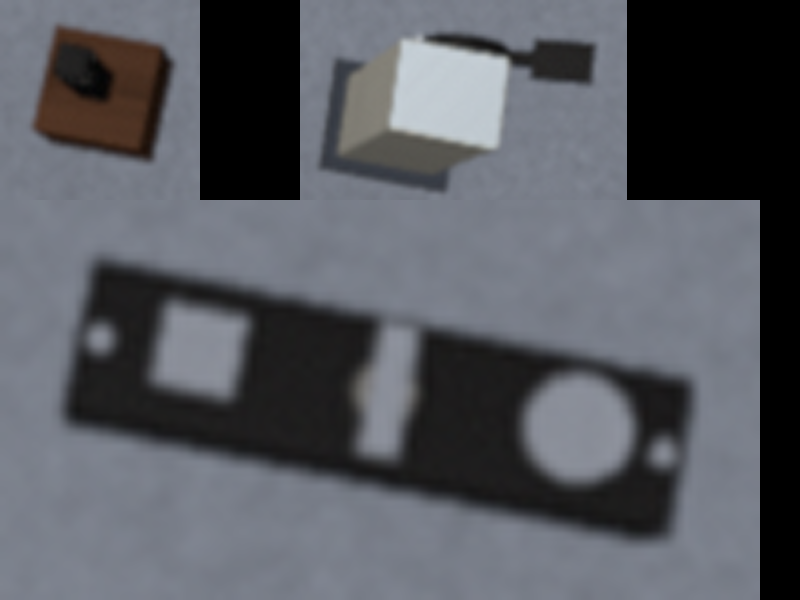

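Run:
```python
from h import *
np.set_printoptions(precision=4,suppress=True)
d=np.load('pics/top0.npy')
B=lambda x,y:((x+.5)/8+299.5,(y-200+.5)/8+194.5)
A=lambda x,y:((x+.5)/4+209.5,(y+.5)/4+169.5)
C=lambda x,y:((x-300+.5)/3.633+404.5,(y+.5)/3.636+159.5)
W=lambda n,p,z:print(n,w('top',d,*p,z=z),w('top',d,*p))
for n,x,y in(('sq',199,350),('bar',388,392),('rd',579,428)):W(n,B(x,y),.05)
st=[w('top',d,*A(x,y),z=.06) for x,y in((57,27),(163,47),(143,152),(37,127))];print('stand',np.mean(st,0),'\n',np.array(st))
W('pen', A(70,57),.14)
ti=[w('top',d,*C(x,y),z=.12) for x,y in((402,38),(510,58),(497,150),(388,128))];print('timer',np.mean(ti,0),'\n',np.array(ti))
for x,y in ((563,61),(538,40),(594,45),(590,83),(534,79)): W('pad',C(x,y),.116)
for n,p,z in(('lid',(347,155),.015),('bowl',(257,127),.05),('wh',(457,284),.05)):W(n,p,z)
from scipy.spatial.transform import Rotation as Ro
print(Ro.from_rotvec(bot.read_state()['orientation']).as_matrix());print(bot.camera_model('wrist'),bot.tip_extent)
```

```text
sq [0.5    0.0386 0.05  ] [0.4999 0.0386 0.0509]
bar [ 0.4892 -0.0183  0.05  ] [ 0.4895 -0.0186  0.0477]
rd [ 0.4803 -0.0759  0.05  ] [ 0.4802 -0.0757  0.0508]
stand [0.5433 0.2528 0.06  ] 
 [[0.5791 0.2805 0.06  ]
 [0.5693 0.2174 0.06  ]
 [0.506  0.2254 0.06  ]
 [0.5188 0.288  0.06  ]]
pen [0.5459 0.2557 0.14  ] [0.5458 0.2556 0.1404]
timer [ 0.5644 -0.2316  0.12  ] 
 [[ 0.5987 -0.2024  0.12  ]
 [ 0.5884 -0.271   0.12  ]
 [ 0.5295 -0.2607  0.12  ]
 [ 0.541  -0.1923  0.12  ]]
pad [ 0.5887 -0.3067  0.116 ] [ 0.5891 -0.3075  0.1142]
pad [ 0.6017 -0.2911  0.116 ] [ 0.6309 -0.3425  0.0001]
pad [ 0.5998 -0.3272  0.116 ] [ 0.598  -0.3237  0.1233]
pad [ 0.5751 -0.3235  0.116 ] [ 0.5737 -0.3203  0.1226]
pad [ 0.5764 -0.2876  0.116 ] [ 0.5776 -0.29    0.1105]
lid [ 0.656  -0.0172  0.015 ] [ 0.6525 -0.0158  0.0275]
bowl [0.7085 0.2104 0.05  ] [0.7247 0.2165 0.0036]
wh [ 0.3429 -0.2781  0.05  ] [ 0.3429 -0.2777  0.0511]
[[-0.958   0.2866 -0.0006]
 [ 0.2866  0.958  -0.0017]
 [ 0.0001 -0.0018 -1.    ]]
{'mtx': array([[309.7069,   0.    , 317.1745],
       [  0.    , 309.7069, 200.8276],
       [  0.    ,   0.    ,   1.    ]]), 'T_tool_cam': array([[-0.0017, -0.9637, -0.267 ,  0.067 ],
       [ 1.    , -0.0018, -0.0001,  0.0006],
       [-0.0004, -0.267 ,  0.9637, -0.117 ],
       [ 0.    ,  0.    ,  0.    ,  1.    ]])} 0.025
```

Emit:
{"api": "play_rows", "payload": {"moves": [[0,[-3.5,-2,0],0],[0,[-7,-4,0],-1],[0,[-10.5,-6,0],-2],[0,[-14,-8,0],-3],[0,[-17.5,-10,0],-4],[0,[-21,-12,0],-5],[0,[-24.5,-14,0],-6],[0,[-28,-15.8,0],-7],[0,[-31.5,-17.6,0],-7.7],[0,[-34.5,-19.3,0],-7.7]], "newtons": 80}}

```text
t: 0.93
eef_pos: [0.4633, 0.3363, 0.256]
orientation: [0.247, 3.132, -0.001]
force: [1.5, 0.1, -0.3]
grip_width: 0.0852
finger_force: 0.0
```

```bash
cat >> h.py <<'E'
from scipy.spatial.transform import Rotation as Ro
np.set_printoptions(precision=4,suppress=True)
def to(x,y,z,yaw=None):
    "cm shift in tool axes to TCP goal; yaw: wanted azimuth (deg) of tool y"
    s=bot.read_state();M=Ro.from_rotvec(s['orientation']).as_matrix()
    print('t',s['t'],'tcp',s['eef_pos'],'y az',np.degrees(np.arctan2(M[1,1],M[0,1])),'tilt',M[:2,2],'F',s['force'],'grip',s['grip_width'],s['finger_force'])
    print('move cm',100*M.T@(np.array([x,y,z])-s['eef_pos']))
E
python3 -c "
from h import *
to(.545,.255,.256)"
```

```text
t 0.9333 tcp [0.4633 0.3363 0.256 ] y az 80.98704727663073 tilt [ 0.0001 -0.0008] F [ 1.4764  0.1266 -0.3424] grip 0.0851851930925803 0.0
move cm [-9.3388 -6.7463  0.0079]
```

Emit:
{"api": "play_rows", "payload": {"moves": [[0,[-2.3,-1.7,0],0],[0,[-4.6,-3.4,0],0],[0,[-6.9,-5,0],0],[0,[-9.3,-6.7,0],0],[0,[-9.3,-6.7,0],0],[0,[-9.3,-6.7,0],0],[0,[-9.3,-6.7,0],0],[0,[-9.3,-6.7,0],0],[0,[-9.3,-6.7,0],0],[0,[-9.3,-6.7,0],0]]}}

```text
t: 1.77
eef_pos: [0.5421, 0.2595, 0.2563]
orientation: [-0.242, -3.132, -0.0]
force: [-0.1, -0.7, 0.1]
grip_width: 0.0852
finger_force: 0.0
```

```bash
python3 -c "
from h import *
to(.545,.255,.256)
p,d=save('wrist','w1')
cv2.imwrite('pics/w1b.png',cv2.resize(p[:,:,::-1],(800,500)))
"
```

```text
t 1.7667 tcp [0.5421 0.2595 0.2563] y az 81.16773716938535 tilt [-0.0002  0.0003] F [-0.1024 -0.7312  0.1003] grip 0.08523140967051653 0.0
move cm [-0.3561 -0.3975  0.0344]
```

View pics/w1b.png

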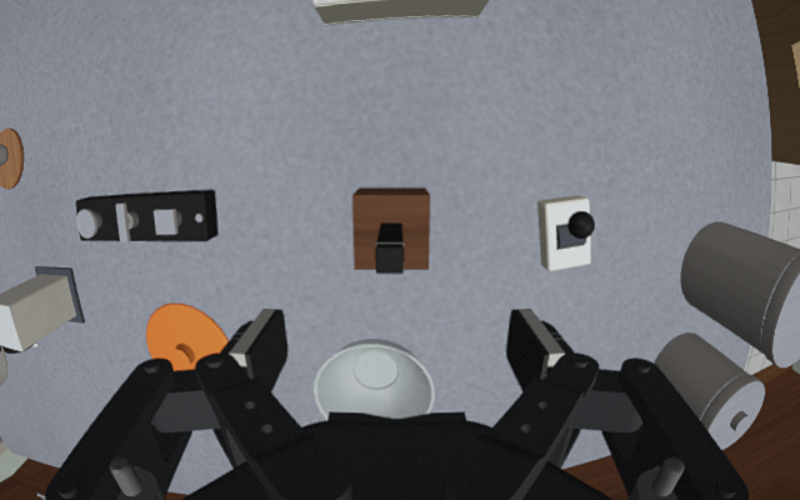

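The pen and stand are square to the gripper. The top of the pen's handle is at (390,259) in the enlarged view, and the stand's top face runs from about (354,196) to (429,270).

```bash
cat >> h.py <<'E'
def ww(u,v,d=None,z=None,s=None):
    c=bot.camera_model('wrist');K=c['mtx'];s=s or bot.read_state()
    x=(u-K[0,2])/K[0,0];y=(v-K[1,2])/K[1,1];r=np.hypot(x,y)
    ray=np.array([np.sin(r)*x/r,np.sin(r)*y/r,np.cos(r)])
    M=Ro.from_rotvec(s['orientation']).as_matrix();T=c['T_tool_cam']
    o=M@T[:3,3]+s['eef_pos'];q=M@T[:3,:3]@ray
    return o+q*((z-o[2])/q[2] if z is not None else d[int(v),int(u)]/ray[2])
E
python3 - <<'E'
from h import *
d=np.load('pics/w1.npy')
for x,y,z in((390,259,.14),(377,246,.14),(404,272,.14),(376,272,.14),(392,230,.06),(354,270,.06),(429,270,.06),(165,222,.05),(123,222,.05),(88,223,.05)):
    print(x,y,ww(x/1.25,y/1.25,z=z),ww(x/1.25,y/1.25,d=d))
to(.545,.255,.106)
E
```

```text
390 259 [0.5446 0.2553 0.14  ] [0.5448 0.2552 0.1393]
377 246 [0.535  0.2486 0.14  ] [0.536  0.2483 0.1361]
404 272 [0.5545 0.2627 0.14  ] [ 0.6017  0.2582 -0.0007]
376 272 [0.5517 0.2451 0.14  ] [ 0.5971  0.2301 -0.0002]
392 230 [0.5435 0.2559 0.06  ] [0.5366 0.2573 0.0922]
354 270 [0.5729 0.2182 0.06  ] [0.5913 0.2083 0.0004]
429 270 [0.5829 0.2815 0.06  ] [ 0.6036  0.2838 -0.0007]
165 222 [0.5011 0.0399 0.05  ] [0.5011 0.0397 0.0498]
123 222 [ 0.4907 -0.0154  0.05  ] [ 0.4907 -0.016   0.0492]
88 223 [ 0.4812 -0.07    0.05  ] [ 0.4812 -0.0698  0.0502]
t 1.8167 tcp [0.5423 0.2592 0.2564] y az 81.14504592662179 tilt [-0.0001  0.0002] F [0.4005 0.4455 0.5541] grip 0.08540058678272659 0.0
move cm [-0.3367 -0.3782 15.0358]
```

Emit:
{"api": "play_rows", "payload": {"moves": [[0,[-0.3,-0.4,0.5],0],[0,[-0.3,-0.4,3],0],[0,[-0.3,-0.4,6],0],[0,[-0.3,-0.4,9],0],[0,[-0.3,-0.4,11.5],0],[0,[-0.3,-0.4,13.5],0],[0,[-0.3,-0.4,14.5],0],[0,[-0.3,-0.4,14.5],0],[0,[-0.3,-0.4,14.5],0],[0,[-0.3,-0.4,14.5],0]]}}

```text
t: 2.65
eef_pos: [0.5463, 0.2544, 0.1127]
orientation: [0.245, 3.13, 0.002]
force: [0.4, 0.6, -0.1]
grip_width: 0.0851
finger_force: 0.0
```

```bash
python3 -c "
from h import *
to(.545,.2553,.111)"
```

```text
t 2.65 tcp [0.5463 0.2544 0.1127] y az 81.04102965952121 tilt [0.0021 0.001 ] F [ 0.3997  0.5524 -0.0794] grip 0.08511178254164949 0.0
move cm [0.1423 0.0725 0.1677]
```

Emit:
{"api": "play_rows", "payload": {"moves": [[0.3,[0.1,0.1,0.1],0],[0.6,[0.1,0.1,0.1],0],[1,[0.1,0.1,0.1],0],[1,[0.1,0.1,0.1],0],[1,[0.1,0.1,0.1],0],[1,[0.1,0.1,0.1],0],[1,[0.1,0.1,0.1],0],[1,[0.1,0.1,0.1],0],[1,[0.1,0.1,0.1],0],[1,[0.1,0.1,0.1],0]], "newtons": 80}}

```text
t: 3.48
eef_pos: [0.5447, 0.2551, 0.1107]
orientation: [0.245, 3.131, 0.0]
force: [-0.0, -0.2, 4.9]
grip_width: 0.0169
finger_force: 77.9
```

Emit:
{"api": "play_rows", "payload": {"moves": [[1,[0,0,-1],0],[1,[0,0,-2],0],[1,[0,0,-3],0],[1,[0,0,-4.5],0],[1,[0,0,-6],0],[1,[0,0,-7.5],0],[1,[0,0,-9],0],[1,[0,0,-9.5],0],[1,[0,0,-9.5],0],[1,[0,0,-9.5],0]]}}

```text
t: 4.32
eef_pos: [0.5444, 0.2549, 0.2055]
orientation: [0.245, 3.132, 0.0]
force: [-0.2, 0.2, -1.1]
grip_width: 0.0173
finger_force: 78.0
```

```bash
python3 -c "
from h import *
to(.5005,.039,.18)
p,d=save('wrist','w2')
cv2.imwrite('pics/w2b.png',cv2.resize(p[:,:,::-1],(800,500)))
"
```

```text
t 4.3167 tcp [0.5444 0.2549 0.2055] y az 81.03487964944163 tilt [0.0005 0.0001] F [-0.1541  0.187  -1.0542] grip 0.017282930380454132 78.04998278617859
move cm [  0.9748 -22.012    2.55  ]
```

View pics/w2b.png

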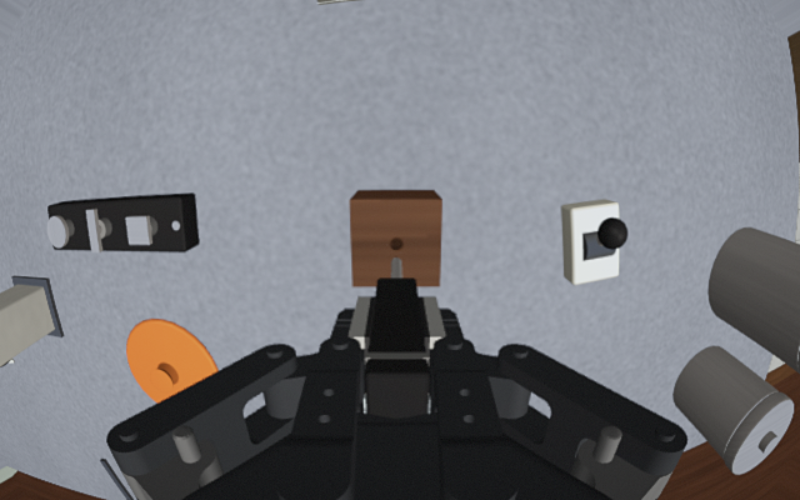

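The pen is held upright. Its steel tip shows at (397,259), with the empty stand hole below at (397,243).

```bash
python3 -c "
from h import *
d=np.load('pics/w2.npy')
print(ww(397/1.25,260/1.25,z=.0998),ww(397/1.25,262/1.25,d=d),ww(397/1.25,243/1.25,z=.06))
print(ww(139/1.25,230/1.25,z=.05),ww(59/1.25,231/1.25,z=.05))
"
```

```text
[0.5442 0.2554 0.0998] [0.5428 0.2556 0.1084] [0.5438 0.2555 0.06  ]
[0.4997 0.0418 0.05  ] [ 0.4803 -0.0685  0.05  ]
```

Emit:
{"api": "play_rows", "payload": {"moves": [[1,[0.1,-2,0],0],[1,[0.3,-5,0],0],[1,[0.4,-8.5,0],0],[1,[0.6,-12,0],0],[1,[0.8,-15.5,0],0],[1,[1,-19,0],0],[1,[1,-21,0],0],[1,[1,-22,0],0],[1,[1,-22,0],0],[1,[1,-22,0],0]]}}

```text
t: 5.2
eef_pos: [0.5003, 0.04, 0.2049]
orientation: [-0.246, -3.131, -0.001]
force: [0.2, 1.1, 0.3]
grip_width: 0.0168
finger_force: 78.1
```

```bash
python3 -c "
from h import *
to(.500,.039,.1537)
p,d=save('wrist','w3')
cv2.imwrite('pics/w3b.png',cv2.resize(p[:,:,::-1],(800,500)))
"
```

```text
t 5.2 tcp [0.5003 0.04   0.2049] y az 81.02914566661846 tilt [-0.0005  0.0008] F [0.1693 1.1421 0.3496] grip 0.016836287991753216 78.11554312705994
move cm [ 0.0115 -0.1109  5.1209]
```

View pics/w3b.png

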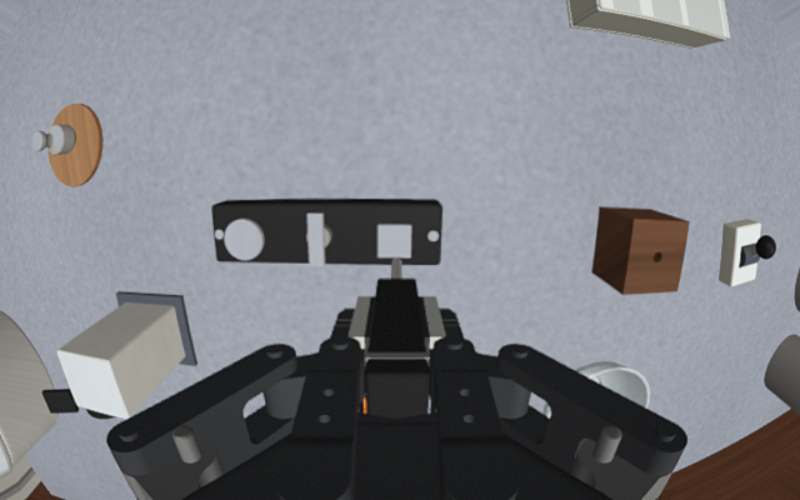

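The square contact is centred at (394,240), just under the tip at (397,259). The bar is at (316,239) and the round contact at (244,240).

```bash
python3 -c "
from h import *
for x in(394,316,244):print(ww(x/1.25,240/1.25,z=.05))
print(ww(397/1.25,260/1.25,z=.0992))
"
```

```text
[0.5005 0.04   0.05  ]
[ 0.4914 -0.0166  0.05  ]
[ 0.4821 -0.0731  0.05  ]
[0.501  0.0419 0.0992]
```

Emit:
{"api": "play_rows", "payload": {"moves": [[1,[0,-0.1,1],0],[1,[0,-0.1,2.5],0],[1,[0,-0.1,3.8],0],[1,[0,-0.1,4.5],0],[1,[0,-0.1,5],0],[1,[0,-0.1,5.2],0],[1,[0,-0.1,5.2],0],[1,[0,-0.1,5.2],0],[1,[0,-0.1,5.2],0],[1,[0,-0.1,5.2],0]]}}

```text
t: 6.08
eef_pos: [0.5007, 0.0383, 0.1539]
orientation: [0.245, 3.131, 0.0]
force: [-1.5, 0.6, 0.5]
grip_width: 0.0172
finger_force: 78.5
```

Emit:
{"api": "play_rows", "payload": {"moves": [[1,[0,0,0.1],0],[1,[0,0,0.2],0],[1,[0,0,0.2],0],[1,[0,0,0.2],0],[1,[0,0,0.2],0],[1,[0,0,0.2],0],[1,[0,0,0.2],0],[1,[0,0,0.2],0],[1,[0,0,0.2],0],[1,[0,0,0.2],0]]}}

```text
t: 6.92
eef_pos: [0.5005, 0.0383, 0.1514]
orientation: [0.245, 3.131, 0.0]
force: [0.7, 0.5, 4.0]
grip_width: 0.017
finger_force: 78.6
```

```bash
python3 -c "
from h import *
for i in range(4):
  bot.grab_frame('wrist');print(bot.read_state()['force'])
to(.5,.039,.15)
"
```

```text
[1.1384 1.2247 3.5378]
[1.1622 1.2762 3.2594]
[ 2.0982 -0.5313  3.2883]
[0.6239 1.7843 2.8224]
t 7.1167 tcp [0.5005 0.0383 0.1514] y az 81.0412683955447 tilt [0.0006 0.0001] F [0.6239 1.7843 2.8224] grip 0.017051771328300408 78.62847447395325
move cm [0.0563 0.0648 0.1409]
```

Emit:
{"api": "play_rows", "payload": {"moves": [[1,[0,0,-1.5],0],[1,[0,0,-3.5],0],[1,[0,0,-4.5],0],[1,[0,-2,-4.5],0],[1,[0,-5,-4.5],0],[1,[0,-8,-4.5],0],[1,[0.1,-10.5,-4.5],0],[1,[0.1,-11.5,-4.5],0],[1,[0.1,-11.5,-4.5],0],[1,[0.1,-11.5,-4.5],0]]}}

```text
t: 7.95
eef_pos: [0.481, -0.0748, 0.1959]
orientation: [-0.247, -3.131, -0.001]
force: [-0.2, 1.1, -0.8]
grip_width: 0.0168
finger_force: 78.1
```

Emit:
{"api": "play_rows", "payload": {"moves": [[1,[0,0,1.5],0],[1,[0,0,3],0],[1,[0,0,3.8],0],[1,[0,0,4.2],0],[1,[0,0,4.5],0],[1,[0,0,4.5],0],[1,[0,0,4.5],0],[1,[0,0,4.5],0],[1,[0,0,4.5],0],[1,[0,0,4.5],0]]}}

```text
t: 8.78
eef_pos: [0.4818, -0.0751, 0.1518]
orientation: [0.245, 3.131, 0.0]
force: [0.4, 1.9, 2.6]
grip_width: 0.0168
finger_force: 78.6
```

```bash
python3 -c "
from h import *
for i in range(4):
  bot.grab_frame('wrist');print(bot.read_state()['force'])
to(.4815,-.075,.15)
"
```

```text
[-0.1811  2.1107  3.1355]
[-1.2669  0.9     3.629 ]
[-0.2784  1.8299  3.2756]
[0.1229 2.9529 2.8987]
t 8.9833 tcp [ 0.4817 -0.0752  0.1516] y az 81.03609219328841 tilt [0.0011 0.0001] F [0.1229 2.9529 2.8987] grip 0.017007670383821262 78.61664056777954
move cm [0.0234 0.0137 0.1607]
```

Emit:
{"api": "play_rows", "payload": {"moves": [[1,[0,0,-2],0],[1,[0,0,-5],0],[1,[0,0,-8.5],0],[1,[0,0,-11],0],[1,[0,0,-12],0],[1,[-1.4,-2.1,-12],0],[1,[-3.3,-5,-12],0],[1,[-5.3,-8,-12],0],[1,[-7,-10.5,-12],0],[1,[-8,-12,-12],0]]}}

```text
t: 9.82
eef_pos: [0.5415, -0.211, 0.27]
orientation: [-0.251, -3.131, 0.004]
force: [0.2, 0.1, 0.1]
grip_width: 0.0169
finger_force: 78.1
```

Emit:
{"api": "play_rows", "payload": {"moves": [[1,[-1.2,-1.8,0],0],[1,[-3,-4.5,0],0],[1,[-4.5,-6.8,0],0],[1,[-5.5,-8.3,0],0],[1,[-6.2,-9.3,0],0],[1,[-6.2,-9.3,0],0],[1,[-6.2,-9.3,0],0],[1,[-6.2,-9.3,0],0],[1,[-6.2,-9.3,0],0],[1,[-6.2,-9.3,0],0]]}}

```text
t: 10.65
eef_pos: [0.5883, -0.3066, 0.2714]
orientation: [-0.243, -3.132, -0.001]
force: [0.5, 0.4, -0.7]
grip_width: 0.0171
finger_force: 78.1
```

```bash
python3 -c "
from h import *
to(.589,-.308,.221)
p,d=save('wrist','w4')
cv2.imwrite('pics/w4b.png',cv2.resize(p[:,:,::-1],(800,500)))
"
```

```text
t 10.65 tcp [ 0.5883 -0.3066  0.2714] y az 81.12047100607516 tilt [-0.      0.0003] F [ 0.4523  0.4418 -0.7376] grip 0.01712468863921956 78.09129595756531
move cm [-0.0892 -0.1341  5.0375]
```

View pics/w4b.png

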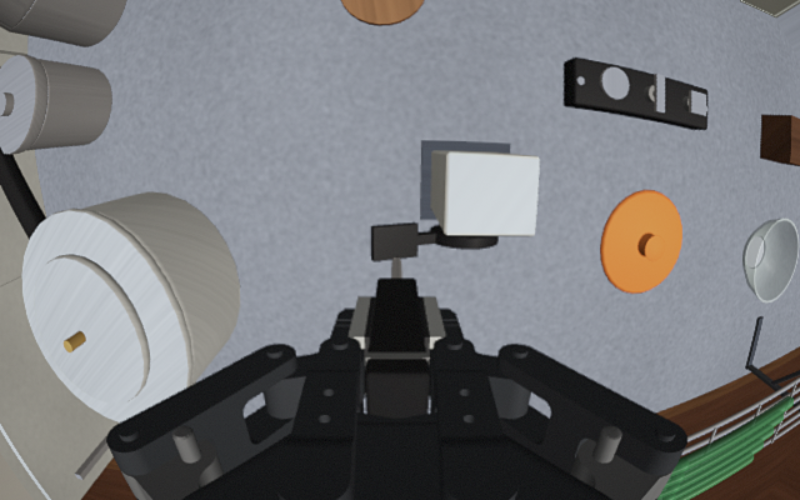

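The paddle's face spans (371,225) to (417,258) with its centre near (395,241), just below the tip.

```bash
python3 -c "
from h import *
d=np.load('pics/w4.npy')
for x,y in((395,241),(380,243),(410,239)):print(ww(x/1.25,y/1.25,z=.116),ww(x/1.25,y/1.25,d=d))
"
```

```text
[ 0.5893 -0.3074  0.116 ] [ 0.5894 -0.3074  0.1155]
[ 0.589  -0.3184  0.116 ] [ 0.588  -0.318   0.1204]
[ 0.5895 -0.2964  0.116 ] [ 0.5907 -0.2964  0.1112]
```

Emit:
{"api": "play_rows", "payload": {"moves": [[1,[-0.1,-0.2,1],0],[1,[-0.1,-0.2,2.5],0],[1,[-0.1,-0.2,4],0],[1,[-0.1,-0.2,5],0],[1,[-0.1,-0.2,5.5],0],[1,[-0.1,-0.2,6],0],[1,[-0.1,-0.2,6.5],0],[1,[-0.1,-0.2,7],0],[1,[-0.1,-0.2,7],0],[1,[-0.1,-0.2,7],0]]}}

```text
t: 11.53
eef_pos: [0.5954, -0.3136, 0.2109]
orientation: [0.244, 3.114, -0.013]
force: [0.7, -2.2, 26.1]
grip_width: 0.0169
finger_force: 81.8
```

```bash
python3 -c "
from h import *
to(.589,-.309,.2)
p,d=save('scene','s1')
c=p[60:230,140:320,::-1];cv2.imwrite('pics/s1b.png',cv2.resize(c,(635,600),interpolation=2))
print(bot.read_state()['ft_torque'],bot.read_state()['joint_pos'],bot.read_state()['joint_torque'])
"
```

```text
t 11.5333 tcp [ 0.5954 -0.3136  0.2109] y az 81.02617795192265 tilt [ 0.0172 -0.0095] F [ 0.7193 -2.1633 26.0705] grip 0.016947985343522497 81.81356906890869
move cm [0.723  0.361  1.0763]
[-0.7605 -0.4521  0.0335] [ 0.4863  0.5384 -0.0593  1.5581  0.0372  1.0267  1.8309] [ -0.9137 -43.7488  -1.2024 -15.8429  -0.6461   1.1202  -0.0205]
```

View pics/s1b.png

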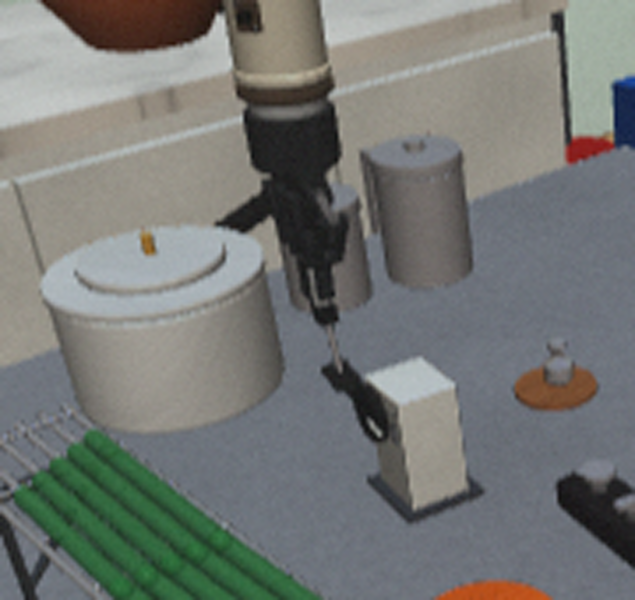

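The scene shows the tip on the paddle, which is partly pressed, and nothing else touching the gripper. The force is higher than I expected, so I'll check whether it was only a transient.

```bash
python3 -c "
from h import *
for i in range(4):
  p,d=bot.grab_frame('wrist');s=bot.read_state();print(s['t'],s['force'],s['eef_pos'],s['ft_torque'])
np.save('pics/w5.npy',d)
cv2.imwrite('pics/w5b.png',np.hstack([cv2.resize(p[130:290,220:420,::-1],(750,600),interpolation=2)]))
"
```

```text
11.6333 [ 2.1639 -2.893  21.8633] [ 0.5952 -0.3138  0.2099] [-0.9467 -0.6559  0.0323]
11.6833 [ 3.4504 -2.7285 21.1056] [ 0.5951 -0.3138  0.2095] [-1.0648 -0.7965 -0.0145]
11.7333 [ 3.3018 -3.8684 19.2147] [ 0.595  -0.3139  0.2091] [-1.1498 -0.9351  0.0568]
11.7833 [ 3.6939 -3.8307 17.6107] [ 0.5949 -0.314   0.2088] [-1.248  -1.0742  0.038 ]
```

View pics/w5b.png

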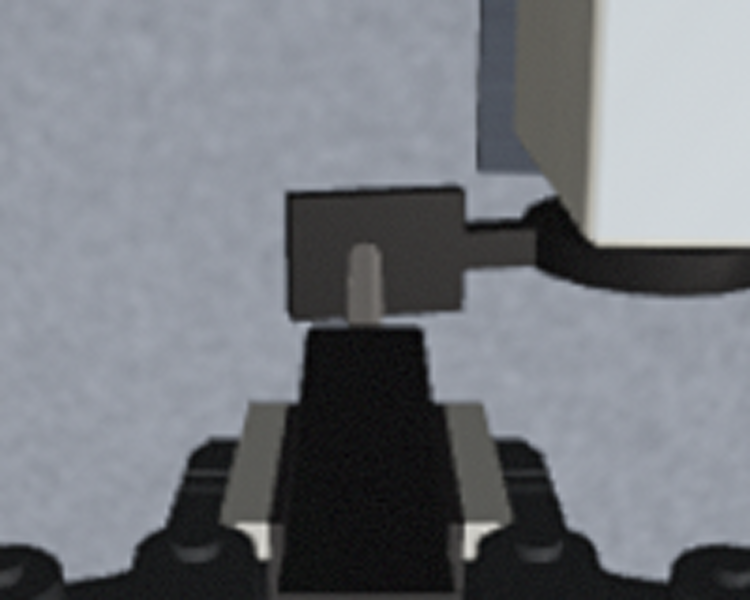

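The tip sits in the middle of the paddle. The force is falling while the paddle creeps down, so the dial is strongly damped and I'll press slowly.

Emit:
{"api": "play_rows", "payload": {"moves": [[1,[0,0,0],0],[1,[0,0,0],0],[1,[0,0,0],0],[1,[0,0,0],0],[1,[0,0,0],0],[1,[0,0,0],0],[1,[0,0,0],0],[1,[0,0,0],0],[1,[0,0,0],0],[1,[0,0,0],0]]}}

```text
t: 12.62
eef_pos: [0.5924, -0.3116, 0.2049]
orientation: [0.244, 3.123, -0.006]
force: [2.9, -1.8, 9.6]
grip_width: 0.0169
finger_force: 79.5
```

Emit:
{"api": "play_rows", "payload": {"moves": [[1,[0,0,0.1],0],[1,[0,0,0.2],0],[1,[0,0,0.3],0],[1,[0,0,0.4],0],[1,[0,0,0.5],0],[1,[0,0,0.6],0],[1,[0,0,0.7],0],[1,[0,0,0.8],0],[1,[0,0,0.9],0],[1,[0,0,1],0]]}}

```text
t: 13.45
eef_pos: [0.5926, -0.3122, 0.1977]
orientation: [0.245, 3.122, -0.008]
force: [-2.4, 0.7, 24.8]
grip_width: 0.017
finger_force: 81.4
```

Emit:
{"api": "play_rows", "payload": {"moves": [[1,[0,0,0.1],0],[1,[0,0,0.2],0],[1,[0,0,0.3],0],[1,[0,0,0.4],0],[1,[0,0,0.5],0],[1,[0,0,0.6],0],[1,[0,0,0.7],0],[1,[0,0,0.8],0],[1,[0,0,0.9],0],[1,[0,0,1],0]]}}

```text
t: 14.28
eef_pos: [0.5928, -0.3122, 0.1883]
orientation: [0.245, 3.122, -0.008]
force: [-3.2, 0.9, 27.6]
grip_width: 0.0172
finger_force: 82.0
```

Emit:
{"api": "play_rows", "payload": {"moves": [[1,[0,0,0.1],0],[1,[0,0,0.2],0],[1,[0,0,0.3],0],[1,[0,0,0.4],0],[1,[0,0,0.5],0],[1,[0,0,0.6],0],[1,[0,0,0.7],0],[1,[0,0,0.7],0],[1,[0,0,0.7],0],[1,[0,0,0.7],0]]}}

```text
t: 15.12
eef_pos: [0.5926, -0.3113, 0.1799]
orientation: [0.244, 3.123, -0.005]
force: [-0.9, 0.8, 17.9]
grip_width: 0.0169
finger_force: 81.2
```

```bash
python3 -c "
from h import *
for i in range(3):
  p,d=bot.grab_frame('wrist');s=bot.read_state();print(s['t'],s['force'],s['eef_pos'],s['ft_torque'])
to(.589,-.309,.1765)
"
```

```text
15.1667 [-0.076   0.6436 17.6826] [ 0.5926 -0.3112  0.1796] [ 0.2377  0.2582 -0.0174]
15.2167 [ 0.5896  0.332  17.1714] [ 0.5925 -0.3112  0.1794] [ 0.1842  0.1359 -0.0056]
15.2667 [ 0.0041  0.845  15.2624] [ 0.5925 -0.3111  0.1791] [ 0.1817  0.0047 -0.0164]
t 15.2667 tcp [ 0.5925 -0.3111  0.1791] y az 81.05825348381917 tilt [ 0.0086 -0.0038] F [ 0.0041  0.845  15.2624] grip 0.016949430778095465 80.7640528678894
move cm [0.3813 0.1495 0.2558]
```

Emit:
{"api": "play_rows", "payload": {"moves": [[1,[0,0,0.1],0],[1,[0,0,0.2],0],[1,[0,0,0.3],0],[1,[0,0,0.4],0],[1,[0,0,0.4],0],[1,[0,0,0.4],0],[1,[0,0,0.4],0],[1,[0,0,0.4],0],[1,[0,0,0.4],0],[1,[0,0,0.4],0]]}}

```text
t: 16.1
eef_pos: [0.5926, -0.3101, 0.1745]
orientation: [0.243, 3.124, -0.003]
force: [0.6, 2.0, 14.7]
grip_width: 0.0171
finger_force: 80.6
```

Emit:
{"api": "play_rows", "payload": {"moves": [[1,[0,0,0],0],[1,[0,0,0],0],[1,[0,0,0],0],[1,[0,0,0],0],[1,[0,0,0],0],[1,[0,0,0],0],[1,[0,0,0],0],[1,[0,0,0],0],[1,[0,0,0],0],[1,[0,0,0],0]]}}

```text
t: 16.93
eef_pos: [0.5921, -0.3108, 0.1735]
orientation: [0.244, 3.125, -0.004]
force: [1.8, 0.2, 10.7]
grip_width: 0.0169
finger_force: 79.8
```

```bash
python3 -c "
from h import *
p,d=save('wrist','w6')
for i in range(3):
  bot.grab_frame('wrist');s=bot.read_state();print(s['t'],s['force'],s['eef_pos'])
a=cv2.resize(p[130:290,220:420,::-1],(500,400),interpolation=2)
p,d=save('scene','s2');b=cv2.resize(p[130:210,215:275,::-1],(300,400),interpolation=2)
cv2.imwrite('pics/f.png',np.hstack([a,b]))
"
```

```text
17.0333 [ 1.5655 -0.1663 10.67  ] [ 0.5921 -0.3108  0.1735]
17.0833 [ 1.325  -0.2436 10.8901] [ 0.5921 -0.3108  0.1735]
17.1333 [ 1.1071 -0.4987 10.0497] [ 0.5921 -0.3108  0.1735]
```

View pics/f.png

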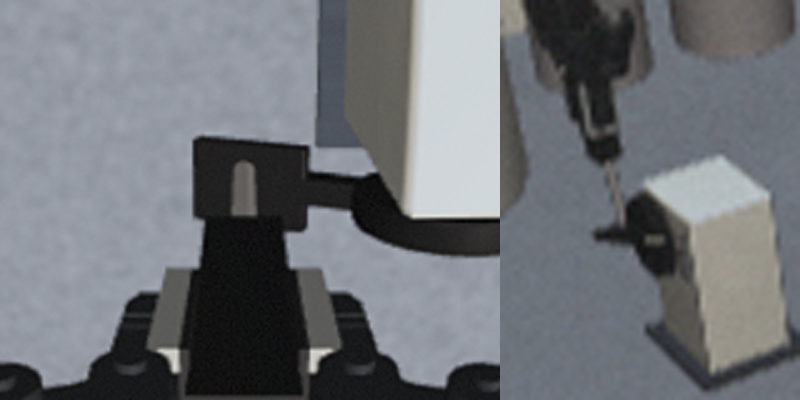

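The tip is on the middle of the paddle, which now slopes down, and the force is steady at about 10 N. I'll get the paddle's angle from the depth.

```bash
python3 -c "
from h import *
d=np.load('pics/w6.npy');P=[]
for x in list(range(203,228,4))+list(range(264,300,4)):
  for y in range(155,200,5):
    P.append(ww(x/2.5+220,y/2.5+130,d=d))
P=np.array(P);o=P@[-.156,-.988,0];A=np.c_[o,np.ones(len(o))]
for k in range(4):
  c=np.linalg.lstsq(A,P[:,2],rcond=None)[0];r=abs(P[:,2]-A@c);g=r<max(.002,2*np.median(r));A=A[g];P=P[g]
print(len(P),np.arctan(c[0]),P.mean(0),np.median(r))
"
```

```text
139 -0.38812728439530825 [ 0.5867 -0.3071  0.0707] 0.0004355613440640005
```

```bash
python3 -c "
from bench import bot
print(bot.close_job(),bot.read_state()['force'])"
```

```text
the job is handed in; nothing more can be done
the job is handed in; nothing more can be done
```

The job is handed in, with no verdict shown: the pen touched the square and then the round contact, and it ended holding the paddle down past the third click (dial about 0.78 rad, about 10 N), still gripped, with nothing else seen touched or moved.

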